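Lathe to neutral, chuck guard held open

TASK

First put the bench lathe's spindle lever in neutral (straight up) while the chuck guard is still shut. Then raise the clear chuck guard to 45 degrees from shut and hold it there, since it springs shut by itself: I need to get the chuck key in. Finish while still holding the guard, with the lever still in neutral, and do not disturb anything lying on the bench.

Things in the scene. Friction and masses are not known exactly. Their poses are not given: they have to be found in the camera images.
- lathe: grey bench lathe, 600 mm long, 280 mm deep, fixed to the bench and facing the robot. Origin on the bench top under the chuck; its x axis points away from the operator (robot) side, its y axis along the spindle towards the headstock (the operator's left), z up. Spindle axis 165 mm up. The headstock is a block from y = 50 to 190 mm, x = -66 to 66 mm, 235 mm high; the carriage lies at y = -212 to -117 mm, up to 210 mm high
- spindle_lever (a joint): angle of the spindle direction lever on the headstock's front face, turning about the lathe's x axis: 0 = straight up = neutral; positive = leaning towards the lathe's +y (the operator's left), -0.9 to 0.9 rad. Friction holds it where it is left (about 2 N at the knob)
- lever_knob (a point): centre of the lever's black ball knob, 26 mm diameter, 75 mm from the pivot and 47 mm in front of the headstock face; in neutral it is 240 mm above the bench, nothing above it
- lever_pivot (a point): point on the lever's turning axis in the knob's plane, 165 mm above the bench, straight below the knob in neutral; turns with the lever
- chuck_guard (a joint): opening angle of the clear curved chuck guard (100 mm wide, radius 64 mm) that covers the chuck: 0 = shut, 1.4 rad = fully up, 0.785 = 45 degrees. Its hinge rod lies along the lathe's y axis behind and above the chuck, and opening lifts the front edge. Weight and a spring shut it again (2 to 4 N at the bar)
- guard_bar (a point): middle of the guard's round steel bar, 12 mm diameter, 108 mm long along the lathe's y axis, the handle to raise it by, carried 46 mm in front of the guard's front lip by two brackets 92 mm apart; 165 mm above the bench when shut, free above, behind and below. The bar turns with the guard
- guard_hinge (a point): point on the guard's hinge axis opposite the middle of the bar, 245 mm above the bench; the bar runs round it on a radius of 183 mm, and lies 80 mm below and 165 mm in front of it when shut. The point's x and z axes turn with the guard
- chuck_key: T-shaped steel chuck key, 90 x 62 mm, 10 mm thick, lying in the lathe's chip tray below the guard; leave alone. Origin on its underside
- socket_wrench: chrome socket wrench (ratchet), 197 mm long, 20 mm high, in front of the lathe; leave alone. Origin on its underside
- tyre_gauge: yellow tyre pressure gauge, 145 mm long, 22 mm high, in front of the lathe; leave alone. Origin on its underside
- acrylic_jar: clear screw-top jar with steel bits, 72 mm diameter, 84 mm high; leave alone. Origin on its underside
- ice_scraper: white ice scraper, 230 x 105 mm, 20 mm high; leave alone. Origin on its underside
- oil_can: aluminium oil can, 76 mm diameter, 150 mm high with spout, standing in front of the tailstock end; leave alone. Origin on its underside
- pulley: turned aluminium pulley, 56 mm diameter, 40 mm high, in front of the lathe; leave alone. Origin on its underside

How it is judged:
By the outcome, as a careful person would: the job done as asked, in the order asked, and still so for the second after the job is handed in, while the arm keeps its last pose, push and grip.
It also fails if it takes over 48 s, if anything falls off the work surface, if the arm or the gripper's body presses on something with over 40 N, if the wrist force passes 120 N, or if a joint passes its speed limit or range.

ROBOT

A 7-joint arm with a two-finger parallel gripper is mounted at the origin on the work surface. World frame = base frame: x ahead of the robot, y to its left, z up, the work surface at z = 0. Lengths are in mm, angles in degrees, forces in N, time in s.
With the tool pointing down it reaches from about 350 to 775 mm from the base axis. Payload 3.1 kg.
Tool frame: the origin (TCP) lies midway between the tips of the shut fingers; the grasp point (between the pads) lies 19 mm behind it; z points along the fingers, y is the line along which they close (so a half turn about z gives the same grasp; the last joint's range is limited). The gripper opens to 85 mm and grips with 20 to 120 N. Pads are 22 mm wide; open, the fingers measure 114 mm over their backs; the gripper's body (76 mm by 85 mm) begins 54 mm behind the grasp point. The pads swing forward as they close: fully open they stand 13 mm farther back than shut.
Start: joints at [-72.175, 17.813, 0.802, 86.603, -0.252, 75.585, -1.558], TCP at [190.015, 516.152, 196.904] pointing down, gripper open.
Joint ranges: [-154.91, 154.91], [-16.99, 109.72], [-72.82, 74.43], [7.12, 147.25], [-82.49, 262.49], [11.32, 116.49], [-174.64, 174.64]. Speed limits (degrees/s): [159.86, 159.86, 180, 180, 180, 180, 180].

INTERFACE

Orientations are given as a 3x3 rotation matrix whose columns are the frame's x, y, z axes.
In Python, from workcell import telemetry, camera, camera_model, order gives the robot as it stands.
- The arm moves only by the tool apply_moves, never from a script. Its argument "deltas" is a list that holds one entry, the list of rows, each a list of 7 numbers: the turn, a rotation vector about the tool's x, y, z normalised to -1 to 1, where 1 is pi rad, then the shift along the tool's x, y, z normalised to -1 to 1, where 1 is 200 mm, then the gripper command: -1 is shut, 1 is fully open, values between are in proportion. A call has 1 to 8 rows; each row shifts and turns the commanded pose from where the row before left it, along the tool's axes as they then stand; what a row does not reach is not made up. A row lasts 1/12 s, in which the tool goes at most 41.7 mm and 7.16 degrees, less where a joint would pass 70% of its speed; a pose out of reach is approached as far as the arm can. A call with a number of a shift or a turn outside -1 to 1 is refused whole. A call with a gripper value outside its range is refused whole. The fingers move at their own pace and stop on an object; the grip force is fixed at half the most. Time passes only in rows, so rows that do not move let the fingers close. It gives the time, the measured TCP pose, the force, the opening and the grip force at its end, in the units of the state.
- telemetry.get_state(): the state, without advancing time (a new reading comes with each control period).
- camera(name): name is "side" or "top"; returns the picture (420x560x3 uint8, blue, green, red); there is no depth.
- camera_model(name): a dict with "vfov" (degrees; the focal length in pixels is half the picture's height over the tangent of half this angle, whatever the lens; pixels are square), "cx", "cy" (the principal point, pixels), "T" (4x4, takes a point from camera to world coordinates). Camera axes: x right, y down, z forward; pixel columns grow to the right and rows downward; lengths in mm; the calibration is good to about 2 mm. A picture is of the moment at which its call begins. camera_model takes no time and is no camera call.
- order.hand_in(): hands the job in; it is judged then, once.
The state is a dict: "t": time; "joint_positions": joint angles; "qvel": joint speeds; "joint_efforts": joint torques, N m; "eef_pos": TCP position; "tcp_rot": TCP orientation; "force": force on the tool from outside, world axes, zero at the start; "moment": the same for the moment, N m; "grip_width": finger opening in mm; "grip_force": force on a finger pad.
Only numpy, scipy, OpenCV 4.12 (cv2) and the standard library are available. Lean on these libraries where they do the work, as an engineer would, in place of code of your own. Each camera call takes 0.05 s, during which the arm holds its last target. There are 200 camera calls.

## Working session

There is one attempt and no reset: what is moved stays moved. The work goes in short steps, Python scripts to look and compute and a tool call to move; the robot and the scene stay as the last step left them, time stands still between calls to the robot, and variables do not carry over. Pictures are saved under pics/ and viewed, at most 10 in all, crops included, and the job is handed in when it is done.

Besides the shell and the picture viewer there is one more tool, called as name(argument=value, ...) on one line, values as JSON. apply_moves: Moves the arm, as the interface text tells. Its arguments: {"type":"object","properties":{"deltas":{"type":"array","items":{"type":"array","items":{"type":"array","items":{"type":"number","minimum":-1,"maximum":1}}}}},"required":["deltas"]}

```bash
mkdir -p pics
cat > h.py <<'E'
import numpy as np,cv2
from workcell import telemetry,camera,camera_model,order
def ray(n,u,v):
    m=camera_model(n);T=np.array(m['T']);f=210/np.tan(np.radians(m['vfov']/2))
    d=T[:3,:3]@np.array([(u-m['cx'])/f,(v-m['cy'])/f,1]);return T[:3,3],d/np.linalg.norm(d)
def plane(n,u,v,z):
    o,d=ray(n,u,v);return o+d*(z-o[2])/d[2]
def tri(a,b):
    (o1,d1),(o2,d2)=ray('side',*a),ray('top',*b)
    s=np.linalg.lstsq(np.c_[d1,-d2],o2-o1,rcond=None)[0]
    p,q=o1+s[0]*d1,o2+s[1]*d2;return (p+q)/2,np.linalg.norm(p-q)
def proj(n,p):
    m=camera_model(n);f=210/np.tan(np.radians(m['vfov']/2))
    c=np.linalg.inv(np.array(m['T']))@np.append(p,1);return c[0]/c[2]*f+m['cx'],c[1]/c[2]*f+m['cy']
E
python3 - <<'E'
from h import *
for n in('side','top'):
    im=camera(n);cv2.imwrite(f'pics/{n}0.png',cv2.resize(im,(800,600),interpolation=cv2.INTER_CUBIC));np.save(n+'0.npy',im)
    m=camera_model(n);print(n,m['vfov'],m['cx'],m['cy'],np.round(m['T'],3))
s=telemetry.get_state();print(s['t'],s['eef_pos'],np.round(s['tcp_rot'],3),s['grip_width'])
E
```

```text
side 49.276074165010726 274.2191073451833 207.1627302685842 [[-9.360000e-01 -2.670000e-01  2.290000e-01  2.252810e+02]
 [-3.520000e-01  6.870000e-01 -6.360000e-01  7.507870e+02]
 [ 1.200000e-02 -6.750000e-01 -7.370000e-01  1.130651e+03]
 [ 0.000000e+00  0.000000e+00  0.000000e+00  1.000000e+00]]
top 47.19061449098211 280.38557382156375 212.06215865011544 [[ 2.000000e-02 -9.810000e-01  1.930000e-01  3.029550e+02]
 [-1.000000e+00 -1.700000e-02  1.500000e-02 -9.668400e+01]
 [-1.100000e-02 -1.930000e-01 -9.810000e-01  1.284247e+03]
 [ 0.000000e+00  0.000000e+00  0.000000e+00  1.000000e+00]]
0.1 [189.77158978 515.46738963 195.93413628] [[-0.938  0.345 -0.001]
 [ 0.345  0.938 -0.002]
 [-0.    -0.002 -1.   ]] 85.18887001978797
```

View pics/side0.png

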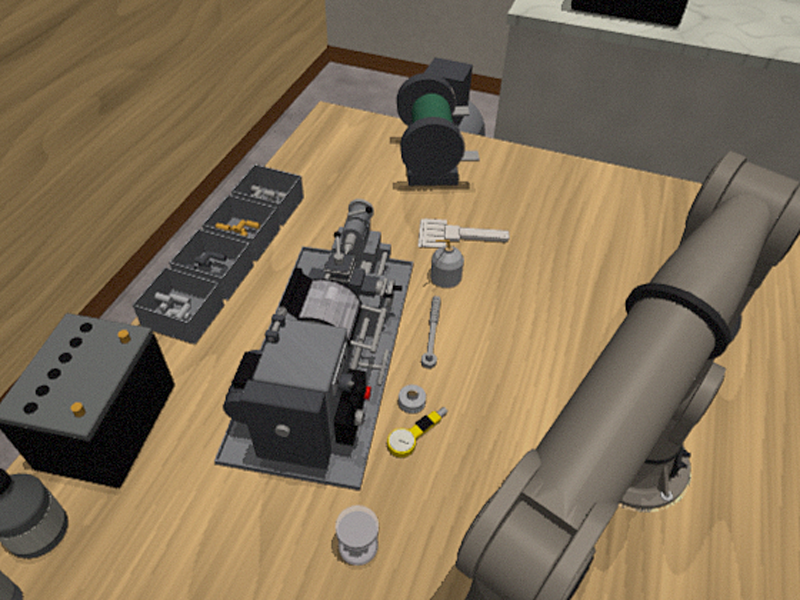

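View pics/top0.png

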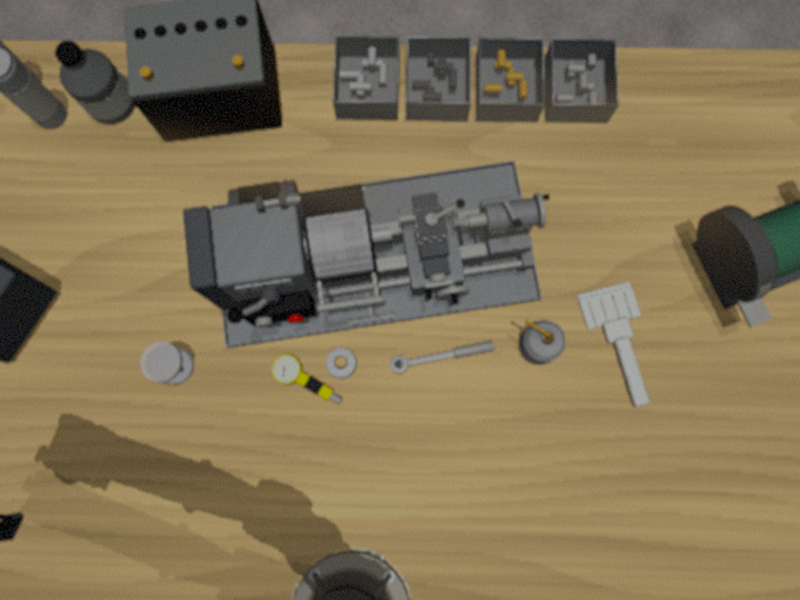

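The side view shows the lathe with its headstock nearest the camera, around (300,390). The top view has the black lever knob near (235,313), leaning left, and the guard bar near (350,303). I'll enlarge both.

Run:
```python
from h import *
t=np.load('top0.npy');s=np.load('side0.npy')
a=cv2.resize(t[180:240,145:285],None,fx=5.7,fy=5.7,interpolation=cv2.INTER_CUBIC)[:300]
b=s[185:325,210:300]
cv2.imwrite('pics/a.png',cv2.resize(t[180:245,150:280],None,fx=6,fy=6,interpolation=cv2.INTER_CUBIC))
cv2.imwrite('pics/b.png',cv2.resize(s[185:325,200:300],None,fx=4,fy=4,interpolation=cv2.INTER_CUBIC))
```

```text
(no output)
```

View pics/a.png

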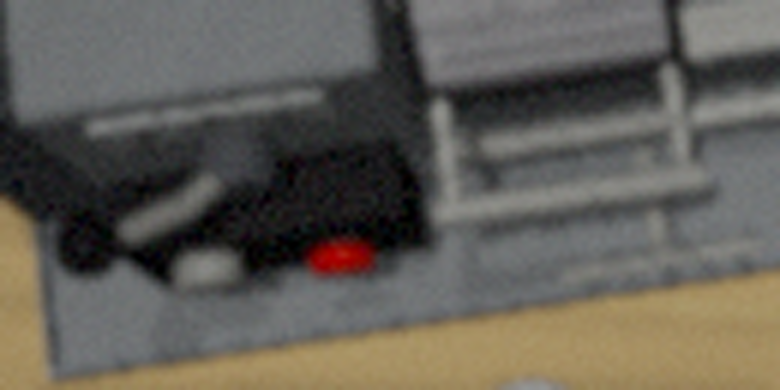

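View pics/b.png

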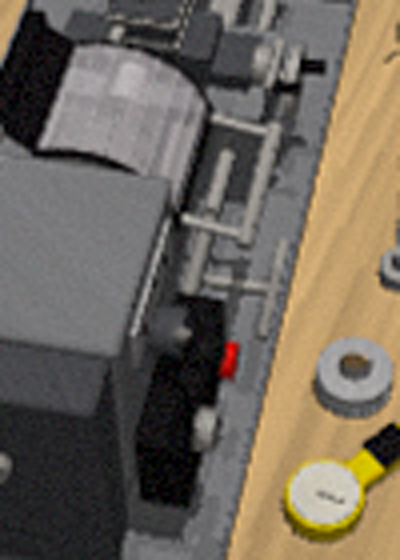

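The top crop shows the knob at (164.5,220) original pixels, leaning to the operator's left, and the bar from (223.5,215) to (268.5,210). In the side crop the bar runs from (261,245.5) to (269,215). The knob is hard to tell from the black panel in that view.

Run:
```python
from h import *
for a,b in[((265,230.3),(246,212.7)),((261.2,245),(223.8,215.2)),((269,215.5),(268.5,209.8)),((257.5,275),(206.7,222.7))]:
    print(*[np.round(x,1) for x in tri(a,b)])
# tray edges (original px top): 
tp=[plane('top',*np.array(p)*.7,8) for p in[(228,346),(539,299),(515,164)]]
print(np.round(tp,1)); d=tp[1]-tp[0]; yaw=np.arctan2(-d[0],d[1]*-1)  # 
ex=tp[1]-tp[2]; print('front edge len',np.linalg.norm(d),'dir',d/np.linalg.norm(d),'depth',np.linalg.norm(ex))
B=tri((265,230.3),(246,212.7))[0]
ey=-d/np.linalg.norm(d); ey[2]=0; ey/=np.linalg.norm(ey); exx=np.array([ey[1],-ey[0],0])
print('ey',ey,'yaw',np.degrees(np.arctan2(-ey[0],ey[1])))
for z in(200,220,240): print(z,np.round(plane('top',164.5,220,z),1))
for al in (0.5,.7,.9):
    k=plane('top',164.5,220,165+75*np.cos(al)); print(al,np.round(k,1),np.round((np.array(proj('side',k))-[200,185])*4), 'pivot',np.round(k-ey*75*np.sin(al),1),'rel bar lathe',np.round([(k-B)@exx,(k-B)@ey],1))
```

```text
[521.2   2.4 158. ] 0.7
[512.7  54.9 159.8] 2.9
[529.5 -51.1 159.4] 0.4
[504.5 106.   93.5] 4.3
[[ 466.   244.7    8. ]
 [ 566.3 -339.1    8. ]
 [ 836.8 -297.1    8. ]]
front edge len 592.3686270554482 dir [ 0.16942183 -0.98554363  0.        ] depth 273.7326857567303
ey [-0.16942183  0.98554363  0.        ] yaw 9.75420492863084
200 [492.9 185.6 200. ]
220 [489.4 180.4 220. ]
240 [485.9 175.2 240. ]
0.5 [487.5 177.6 230.8] [204. 331.] pivot [493.6 142.1 230.8] rel bar lathe [ -3.5 178.3]
0.7 [489.  179.8 222.4] [201. 341.] pivot [497.2 132.1 222.4] rel bar lathe [ -1.7 180.2]
0.9 [490.9 182.6 211.6] [197. 354.] pivot [500.9 124.7 211.6] rel bar lathe [  0.7 182.7]
```

Run:
```python
from h import *
f=lambda im:cv2.resize(np.clip(im.astype(float)*3,0,255).astype(np.uint8),None,fx=10,fy=10,interpolation=cv2.INTER_CUBIC)
s=f(np.mean([camera('side')[250:310,232:266] for _ in range(4)],0));t=f(np.mean([camera('top')[198:230,155:198] for _ in range(4)],0))
c=np.zeros((600,780,3),np.uint8);c[:600,:340]=s;c[:320,350:780]=t;cv2.imwrite('pics/c.png',c)
```

```text
(no output)
```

View pics/c.png

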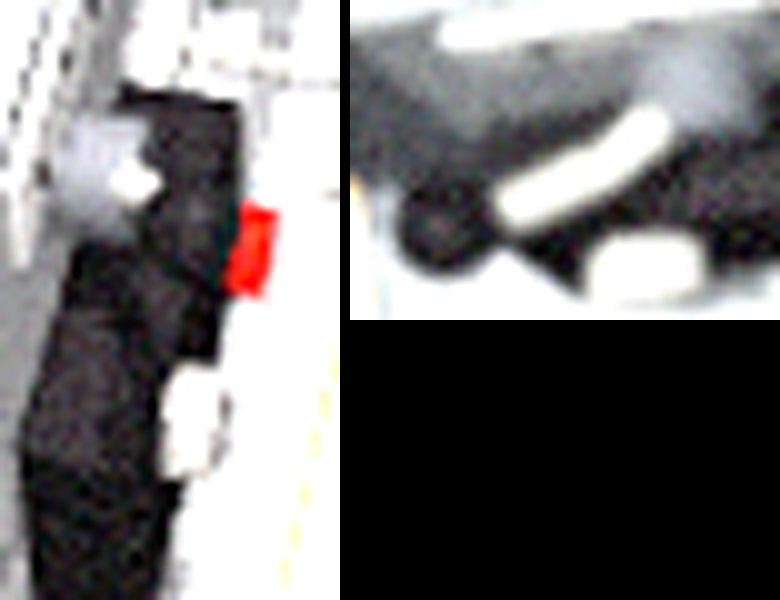

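Run:
```python
from h import *
for a,b in[((250,277),(164.3,220.7)),((249,275),(164.3,220.7)),((243,267.5),(189,206.5)),((245.5,268),(186,210))]:
    print(*[np.round(x,1) for x in tri(a,b)])
ey=np.array([-.16,.987,0]);
for px in[(164.3,220.7)]:
  for z in(200,210,220,230): print(z,np.round(plane('top',*px,z),1))
# headstock top corners z=235 in top view (800 px): left-front, right-front, right-back
for p in[(218,283),(306,270),(299,205),(213,207)]: print(np.round(plane('top',*np.array(p)*.7,235),1))
for p in[(257,323),(348,330),(327,415),(250,408)]: print('s',np.round(plane('side',*np.array(p)*.7,235),1))
```

```text
[489.5 185.2 201.8] 2.9
[490.5 184.1 207.3] 0.9
[531.  139.  159.4] 5.8
[521.1 143.9 168.5] 4.8
200 [491.3 185.9 200. ]
210 [489.6 183.3 210. ]
220 [487.8 180.7 220. ]
230 [486.1 178.1 230. ]
[536.2 206.6 235. ]
[559.6  69.1 235. ]
[666.7  85.4 235. ]
[661.1 223.6 235. ]
s [704.6 127.1 235. ]
s [547.1  83.4 235. ]
s [509.3 256.3 235. ]
s [629.5 288.6 235. ]
```

Headstock length (139.5 of 140 mm), bar length (107 of 108 mm) and bar height (about 159 of 165 mm) all check. The knob is near (489,183,~212), so the lever is at about +0.85 rad. The pivot is near (499,125), and the lathe yaw is about 9.5°. Next I shut the gripper, rise, and align tool y with the lathe's y.

apply_moves(deltas=[[[0,0,-0.0206,0,0,-0.025,-1],[0,0,-0.0206,0,0,-0.025,-1],[0,0,-0.0206,0,0,-0.025,-1],[0,0,-0.0206,0,0,-0.025,-1],[0,0,-0.0206,0,0,-0.025,-1],[0,0,-0.0206,0,0,-0.025,-1],[0,0,-0.0206,0,0,-0.025,-1],[0,0,-0.0206,0,0,-0.025,-1]]])

```text
t: 1.17
eef_pos: [190.0, 516.1, 237.2]
tcp_rot: [[-0.986, -0.167, 0.0], [-0.167, 0.986, 0.0], [-0.0, 0.0, -1.0]]
force: [0.8, 0.3, 0.8]
grip_width: -0.1
grip_force: 0.0
```

apply_moves(deltas=[[[0,0,0,-0.12,-0.16,0,-1],[0,0,0,-0.12,-0.16,0,-1],[0,0,0,-0.12,-0.16,0,-1],[0,0,0,-0.12,-0.16,0,-1],[0,0,0,-0.12,-0.16,0,-1],[0,0,0,-0.12,-0.16,0,-1],[0,0,0,-0.12,-0.16,0,-1],[0,0,0,-0.12,-0.16,0,-1]]])

```text
t: 1.83
eef_pos: [422.6, 293.7, 237.3]
tcp_rot: [[-0.986, -0.164, 0.001], [-0.164, 0.986, 0.001], [-0.001, 0.001, -1.0]]
force: [0.4, 1.1, -0.2]
grip_width: 0.2
grip_force: 0.0
```

apply_moves(deltas=[[[0,0,0,-0.06,-0.075,0,-1],[0,0,0,-0.06,-0.075,0,-1],[0,0,0,-0.06,-0.075,0,-1],[0,0,0,-0.06,-0.075,0,-1],[0,0,0,0,0,0.055,-1],[0,0,0,0,0,0.055,-1],[0,0,0,0,0,0.05,-1],[0,0,0,0,0,0,-1]]])

```text
t: 2.5
eef_pos: [477.0, 243.3, 202.5]
tcp_rot: [[-0.986, -0.164, -0.004], [-0.164, 0.986, -0.002], [0.005, -0.001, -1.0]]
force: [0.3, -0.5, -1.1]
grip_width: -0.0
grip_force: 0.0
```

Run:
```python
from h import *
print(telemetry.get_state()['eef_pos'],telemetry.get_state()['force'])
f=lambda im:cv2.resize(np.clip(im.astype(float)*2,0,255).astype(np.uint8),None,fx=6,fy=6,interpolation=cv2.INTER_CUBIC)
s=f(np.mean([camera('side')[240:320,216:276] for _ in range(2)],0));t=f(np.mean([camera('top')[175:245,145:215] for _ in range(2)],0))
c=np.zeros((480,790,3),np.uint8);c[:480,:360]=s;c[:420,370:790]=t;cv2.imwrite('pics/d.png',c)
```

```text
[477.03542842 243.27142416 202.51385446] [ 0.31867342 -0.51029014 -1.05786366]
```

View pics/d.png

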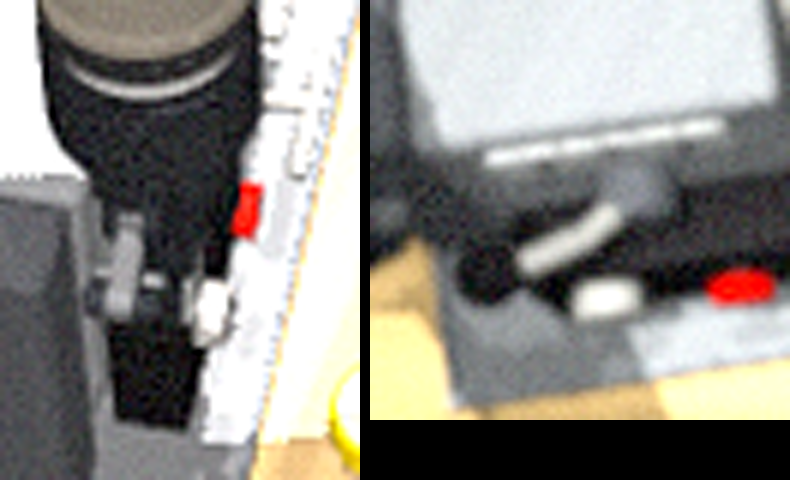

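The picture shows the path clear: the knob is at (164,220) in the top view and the shut fingers stand left of it. I push along −y.

apply_moves(deltas=[[[0,0,0,0,-0.04,0,-1],[0,0,0,0,-0.04,0,-1],[0,0,0,0,-0.04,0,-1],[0,0,0,0,-0.04,0,-1]]])

```text
t: 3.03
eef_pos: [484.4, 210.8, 205.3]
tcp_rot: [[-0.987, -0.163, 0.001], [-0.163, 0.987, -0.0], [-0.001, -0.0, -1.0]]
force: [-0.0, 0.7, 0.5]
grip_width: -0.0
grip_force: 0.0
```

apply_moves(deltas=[[[0,0,0,0,-0.03,0,-1],[0,0,0,0,-0.03,0,-1],[0,0,0,0,-0.03,0,-1],[0,0,0,0,-0.03,0,-1]]])

```text
t: 3.37
eef_pos: [487.9, 188.0, 204.9]
tcp_rot: [[-0.986, -0.164, 0.0], [-0.164, 0.986, 0.0], [-0.0, 0.0, -1.0]]
force: [0.2, -0.8, -0.1]
grip_width: 0.2
grip_force: 0.0
```

apply_moves(deltas=[[[0,0,0,0,-0.03,0,-1],[0,0,0,0,-0.03,0,-1],[0,0,0,0,-0.03,0,-1],[0,0,0,0,0,0,-1]]])

```text
t: 3.7
eef_pos: [491.3, 168.8, 205.0]
tcp_rot: [[-0.987, -0.162, 0.0], [-0.162, 0.987, -0.001], [-0.0, -0.001, -1.0]]
force: [0.1, 0.3, -0.0]
grip_width: 0.2
grip_force: 0.0
```

Run:
```python
from h import *
print(telemetry.get_state()['eef_pos'],telemetry.get_state()['force'])
f=lambda im:cv2.resize(np.clip(im.astype(float)*2,0,255).astype(np.uint8),None,fx=6,fy=6,interpolation=cv2.INTER_CUBIC)
s=f(np.mean([camera('side')[220:300,216:276] for _ in range(2)],0));t=f(np.mean([camera('top')[175:245,145:215] for _ in range(2)],0))
c=np.zeros((480,790,3),np.uint8);c[:480,:360]=s;c[:420,370:790]=t;cv2.imwrite('pics/e.png',c)
```

```text
[491.27864536 168.84294527 204.98176196] [ 0.07000085  0.33537969 -0.01359749]
```

View pics/e.png

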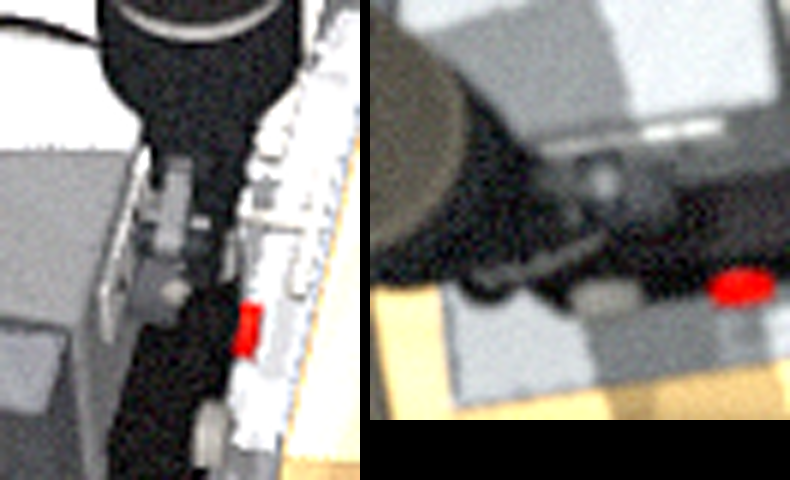

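Run:
```python
from h import *
p=telemetry.get_state()['eef_pos']
u=np.array(proj('top',p));print('top px',u,'crop',(u-[145,175])*6+[370,0])
u=np.array(proj('side',p));print('side px',u,'crop',(u-[216,220])*6)
im=[np.mean([camera(n) for _ in range(3)],0) for n in('side','top')]
f=lambda im:cv2.resize(np.clip(im*5,0,255).astype(np.uint8),None,fx=10,fy=10,interpolation=cv2.INTER_CUBIC)
c=np.zeros((600,790,3),np.uint8);c[:,:340]=f(im[0][230:290,228:262]);c[:440,350:]=f(im[1][190:234,158:202]);cv2.imwrite('pics/f.png',c)
np.save('s1.npy',im[0]);np.save('t1.npy',im[1])
```

```text
top px [170.0738209  220.70427263] crop [520.44292542 274.22563577]
side px [251.14481678 271.52123581] crop [210.86890069 309.12741487]
```

View pics/f.png

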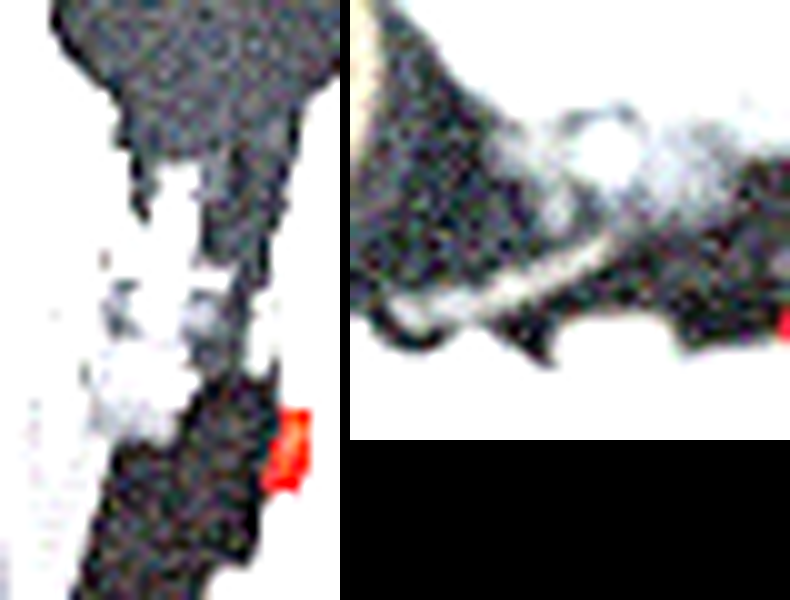

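The gripper's dark parts hide the knob region here, so I can't tell whether the lever moved. I back off and compare the images numerically.

apply_moves(deltas=[[[0,0,0,0,0.1,0,-1],[0,0,0,0,0.15,0,-1],[0,0,0,0,0.15,0,-1],[0,0,0,0,0.1,0,-1],[0,0,0,0,0,0,-1]]])

```text
t: 4.62
eef_pos: [471.6, 276.7, 204.5]
tcp_rot: [[-0.985, -0.174, -0.002], [-0.174, 0.985, 0.004], [0.001, 0.005, -1.0]]
force: [-0.6, 0.6, 0.2]
grip_width: 0.1
grip_force: 0.0
```

Run:
```python
from h import *
print(telemetry.get_state()['eef_pos'])
t=np.mean([camera('top') for _ in range(3)],0);s=np.mean([camera('side') for _ in range(3)],0)
np.save('t2.npy',t);np.save('s2.npy',s)
g0=np.load('top0.npy').mean(2);g=t.mean(2)
print('top old|new rows 202-228, cols 156-196 step2')
for r in range(202,229,2): print(r,' '.join('%3d'%x for x in g0[r,156:198:2]),' | ',' '.join('%3d'%x for x in g[r,156:198:2]))
```

```text
[471.64163795 276.65254121 204.50125673]
top old|new rows 202-228, cols 156-196 step2
202  41  45  51  49  75  92  86  77  64  49  56  65  59  57  59  61  62  62  55  40  46  |   45  51  50  51  81  99  88  83  67  46  62  65  63  56  61  65  66  61  58  46  47
204  22  45  47  51  50  57  58  58  52  43  54  42  43  45  60  66  69  67  57  42  34  |   33  46  49  51  50  53  61  60  59  48  51  49  53  50  62  68  73  69  59  45  42
206  26  24  36  50  50  48  43  52  49  49  37  45  41  48  61  65  72  71  59  43  25  |   27  37  42  51  45  49  53  52  49  49  51  50  49  45  65  71  73  67  60  47  23
208  25  30  22  35  47  42  47  45  44  41  37  36  25  46  71  68  69  66  53  46  25  |   32  28  23  42  46  53  48  47  51  43  41  38  31  46  76  70  72  67  58  47  19
210  26  30  29  31  37  51  30  17  26  18  24  23  38  80 106  85  56  43  41  40  17  |   27  26  30  27  33  43  43  32  25  23  22  16  39  88 110  87  56  53  46  33  16
212  25  24  24  28  24  31  29  26  21  27  36  52  83 106  93  60  25  19  21   3  14  |   26  25  30  23  29  30  30  18  25  21  3
[... 749 characters left out ...]
 102  76  27   6  18  16  20  27   0  16   7  11  57  94 100  97  77  34  10  14   8  |   74  55  17  19  20  11   7  17  13   5  16  18  66  92 105 102  81  29   7  11   5
224 109  86  63  27  16  26  62  97  62  13   0  44 103 122 131 123 101  43   5  29  27  |   76  63  39  14  17  19  39  66  43   8   4  41 105 129 139 129 106  46  15  21  32
226 110  87 104  88  77  82 107 112 105  83  40  44 105 115 116 104  87  56  51  51  71  |   77  63  70  56  48  59  69  80  71  55  22  52 109 123 122 108  90  56  51  57  69
228 114  81 112 114 112 114 117 113 114 110  97  79  91  81  82  77  63  67  84  84  90  |   79  60  76  74  76  79  75  74  75  76  65  70  89  87  81  79  66  71  83  91  97
```

The lever has not moved, so the fingertip missed the knob. I compare the two moments side by side with the projected TCP marked.

Run:
```python
from h import *
f=lambda im:cv2.resize(np.clip(255*(np.clip(im,0,255)/255)**.5,0,255).astype(np.uint8),None,fx=7,fy=7,interpolation=cv2.INTER_CUBIC)
c=np.zeros((600,800,3),np.uint8)
P=np.array([491.3,168.8,205.])
for j,k in enumerate('12'):
    t,s=np.load(f't{k}.npy'),np.load(f's{k}.npy')
    a=f(t[192:234,148:202]);b=f(s[246:288,226:280])
    for im,n,o in((a,'top',(148,192)),(b,'side',(226,246))):
        if j==0:
            for dz in(0,40):
                u=(np.array(proj(n,P+[0,0,dz]))-o)*7;cv2.circle(im,tuple(int(x) for x in u),3,(0,255,0),1)
        for z in(180,195,211,225): # candidate knob positions along top ray
            u=(np.array(proj(n,plane('top',164.3,220.7,z)))-o)*7;cv2.circle(im,tuple(int(x) for x in u),2,(0,0,255),-1)
    c[:294,j*400:j*400+378]=a;c[300:594,j*400:j*400+378]=b
cv2.imwrite('pics/g.png',c)
```

```text
(no output)
```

View pics/g.png

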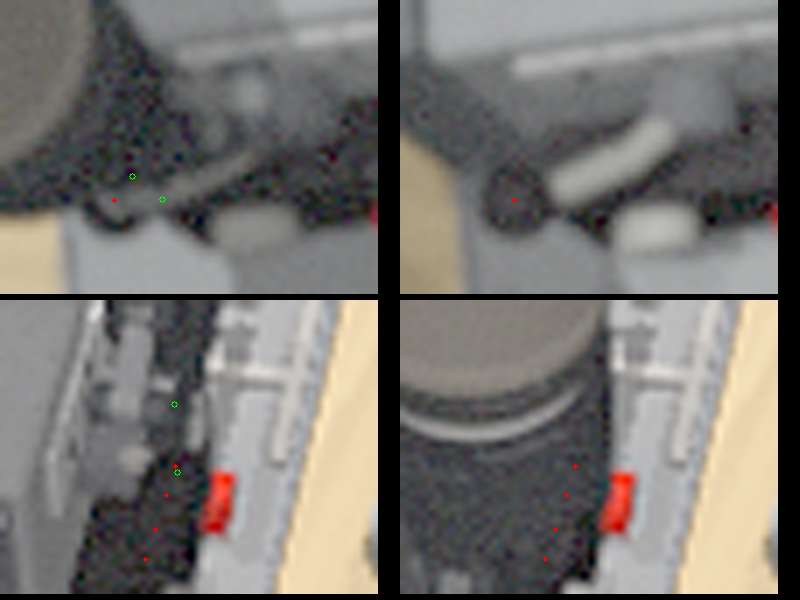

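The likely explanation is that the knob lies lower on its ray than I assumed, and the tip passed over it. I try again with the tip 25 mm lower and in smaller steps.

apply_moves(deltas=[[[0,0,0,-0.01,-0.05,0.03,-1],[0,0,0,-0.01,-0.05,0.03,-1],[0,0,0,0,-0.06,0.03,-1],[0,0,0,0,-0.06,0.03,-1],[0,0,0,0,-0.04,0,-1],[0,0,0,0,0,0,-1]]])

```text
t: 5.42
eef_pos: [487.4, 214.7, 180.3]
tcp_rot: [[-0.987, -0.159, -0.001], [-0.159, 0.987, -0.002], [0.001, -0.002, -1.0]]
force: [-0.3, -0.2, -0.1]
grip_width: -0.1
grip_force: 0.0
```

apply_moves(deltas=[[[0,0,0,0,-0.025,0,-1],[0,0,0,0,-0.025,0,-1],[0,0,0,0,-0.025,0,-1]]])

```text
t: 5.67
eef_pos: [489.1, 206.9, 181.8]
tcp_rot: [[-0.986, -0.166, 0.001], [-0.166, 0.986, 0.005], [-0.001, 0.005, -1.0]]
force: [-2.2, 8.9, 4.1]
grip_width: 0.0
grip_force: 4.5
```

apply_moves(deltas=[[[0,0,0,0,-0.025,0,-1],[0,0,0,0,-0.025,0,-1],[0,0,0,0,-0.025,0,-1]]])

```text
t: 5.92
eef_pos: [490.1, 202.6, 185.4]
tcp_rot: [[-0.985, -0.174, 0.002], [-0.174, 0.985, 0.02], [-0.005, 0.019, -1.0]]
force: [-8.4, 17.7, 17.5]
grip_width: -0.0
grip_force: 12.3
```

apply_moves(deltas=[[[0,0,0,0,0.1,0,-1],[0,0,0,0,0.15,0,-1],[0,0,0,0,0.15,0,-1],[0,0,0,0,0.05,0,-1],[0,0,0,0,0,0,-1]]])

```text
t: 6.33
eef_pos: [475.3, 282.6, 180.8]
tcp_rot: [[-0.985, -0.172, -0.001], [-0.172, 0.985, 0.002], [0.0, 0.002, -1.0]]
force: [-0.3, 0.5, -0.1]
grip_width: 0.2
grip_force: 0.0
```

Run:
```python
from h import *
from scipy.ndimage import gaussian_filter
s=telemetry.get_state();print(s['eef_pos'],s['force'])
t=np.mean([camera('top') for _ in range(4)],0);np.save('t3.npy',t)
for k in'23':
    g=np.load(f't{k}.npy').mean(2)
    # knob template match against frame 2
    if k=='2': T=g[211:229,156:174].astype(np.float32)
    r=cv2.matchTemplate(g[195:240,145:205].astype(np.float32),T,cv2.TM_CCOEFF_NORMED);print(k,r.max(),np.array(cv2.minMaxLoc(r)[3])+[145,195])
    h=np.array([[g[r0,c] for c in range(156,190,2)] for r0 in range(206,230,2)]).astype(int);print(h)
```

```text
[475.28088052 282.56815703 180.80370661] [-0.2598471   0.45608793 -0.11379496]
2 0.99999934 [156 211]
[[ 27  37  42  51  45  49  53  52  49  49  51  50  49  45  65  71  73]
 [ 32  28  23  42  46  53  48  47  51  43  41  38  31  46  76  70  72]
 [ 27  26  30  27  33  43  43  32  25  23  22  16  39  88 110  87  56]
 [ 26  25  30  23  29  30  30  18  25  21  37  51  88 113 101  69  27]
 [ 22  30  24  24  20  22  21  22  36  59  91 106 110  96  54  16  13]
 [ 36  33  28   8  14  14  28  63  91 108 107 102  77  48   8  11  26]
 [ 54  45  23  19  20  16  21  88 108  96  74  45  22   9  18  17  27]
 [ 60  45  16  22  23  14  10  51  64  43  17  13  13  23  27  27  26]
 [ 74  55  17  19  20  11   7  17  13   5  16  18  66  92 105 102  81]
 [ 76  63  39  14  17  19  39  66  43   8   4  41 105 129 139 129 106]
 [ 77  63  70  56  48  59  69  80  71  55  22  52 109 123 122 108  90]
 [ 79  60  76  74  76  79  75  74  75  76  65  70  89  87  81  79  66]]
3 0.9185433 [158 211]
[[ 26  29  40  49  49  51  52  50  50  45  49  52  47  49  62  69  71]
 [ 31  28  30  36  44  52  50  44  46  43  44  36  31  40  76  78  74]
 [ 23  28  25  31  36  48  41  26  23  25  22  16  32  75 104  92  61]
 [ 26  27  29  27  32  27  30  24  22  24  29  49  80 105 103  70  28]
 [ 26  24  20  25  24  22  17  32  28  59  81  95 105  94  64  20  13]
 [ 34  37  38  17  10  18   9  26  80 101 104  98  80  47  17  12  14]
 [ 53  53  49  14  16  21  18  20  76  93  74  46  23   7  12  23  28]
 [ 62  58  52  15  23  27  14  10  38  43  26  12   7  17  28  30  23]
 [ 72  70  66  29  18  16  14  17  10  11  13  18  48  89 105 101  81]
 [ 74  66  75  55  26  21  28  51  36  13   8  38  83 123 138 128 105]
 [ 80  62  77  73  66  64  72  77  74  56  27  49 105 118 123 110  90]
 [ 79  60  77  75  77  76  79  79  76  78  79  83  92  85  83  79  69]]
```

The knob did move about 2 px to the right, so this is contact with the knob. It jams by friction because it has to rise as it turns. I push lower and move up along the arc.

apply_moves(deltas=[[[0,0,0,0,-0.08,0.03,-1],[0,0,0,0,-0.08,0.03,-1],[0,0,0,0,-0.08,0.02,-1],[0,0,0,0,-0.06,0,-1],[0,0,0,0,0,0,-1]]])

```text
t: 6.95
eef_pos: [488.4, 213.1, 165.1]
tcp_rot: [[-0.988, -0.156, 0.001], [-0.156, 0.988, -0.003], [-0.0, -0.003, -1.0]]
force: [0.3, -0.1, -0.3]
grip_width: -0.0
grip_force: 0.0
```

apply_moves(deltas=[[[0,0,0,0,-0.025,0,-1],[0,0,0,0,-0.025,-0.01,-1],[0,0,0,0,-0.02,-0.02,-1],[0,0,0,0,-0.02,-0.02,-1]]])

```text
t: 7.28
eef_pos: [489.6, 202.1, 175.4]
tcp_rot: [[-0.986, -0.166, -0.0], [-0.166, 0.986, 0.001], [-0.0, 0.001, -1.0]]
force: [-1.0, 2.1, -1.1]
grip_width: 0.4
grip_force: 1.0
```

apply_moves(deltas=[[[0,0,0,0,-0.02,-0.02,-1],[0,0,0,0,-0.02,-0.02,-1],[0,0,0,0,-0.02,-0.018,-1],[0,0,0,0,-0.02,-0.015,-1]]])

```text
t: 7.62
eef_pos: [492.5, 185.6, 190.0]
tcp_rot: [[-0.986, -0.165, 0.0], [-0.165, 0.986, 0.001], [-0.0, 0.001, -1.0]]
force: [-0.7, 1.6, -1.0]
grip_width: -0.1
grip_force: 1.0
```

apply_moves(deltas=[[[0,0,0,0,-0.02,-0.015,-1],[0,0,0,0,-0.02,-0.012,-1],[0,0,0,0,-0.02,-0.012,-1],[0,0,0,0,0,0,-1]]])

```text
t: 7.95
eef_pos: [495.0, 172.2, 198.0]
tcp_rot: [[-0.987, -0.163, 0.001], [-0.163, 0.987, -0.0], [-0.001, -0.001, -1.0]]
force: [-0.6, 0.4, 1.0]
grip_width: 0.1
grip_force: 0.5
```

Run:
```python
from h import *
s=telemetry.get_state();print(s['eef_pos'],s['force'])
g=np.mean([camera('top') for _ in range(4)],0).mean(2)
for r in range(196,230,2): print(r,' '.join('%3d'%x for x in g[r,156:206:2]))
```

```text
[494.9511072  172.20768423 198.0469267 ] [-0.58782669  0.39698181  1.00594882]
196  38  45  41  22  22  17  25  71  75  73  70  64  63  58  57  64  68 103 120 123 110 127 125 110  69
198  41  48  40  17  25   9  12  37  46  53  66  77  73  54  61  78  82 102 100  91  74  72  71  70  66
200  44  51  34  22  23  11  14  14  20  39  67  67  47  40  42  44  59  59  61  62  52  52  58  56  52
202  49  47  29  21  22   9  19  11  25  31  48  47  43  59  71  50  48  48  45  40  50  49  51  50  50
204  53  42  16  22  18  14  10  15  25  41  44  45  50  69  88  52  47  47  38  36  39  45  37  44  42
206  47  25  20  20   8  20  13  13  19  21  31  37  38  50  65  47  45  48  44  31  26  19  11  20  20
208  30  22  22  14  10  12  11  17  15   8  22  37  29  26  37  31  52  46  43  30  18  18  13  22  24
210  17  22  17  13  16   8   9  13  12  14  19  43  32  17  29  37  60  41  33  31  16  12   9  12  31
212  10  16  15  19  10  12  14   9  20  17  19  17  11  13  43  57  51  25  23  20  11  15  14  24  29
214  20  20  11  11  12  16  10  14  15  15  15  11   8  10  41  52  25   6  15  16   5   7  17  24  30
216   9  12  18  13   9  15  16  10   8   7  11   5   8   9  17  28  15  12  13  17  16  21  20  31  31
218  15  12  20  41  33  30  44  39  13  12   4  16   9   5  11  14  11   9  12   9   6  12  12  16  10
220  26  52  89 103  85  55  58  38   6   7   7  11   9  13  15  14  11  12   4  10   4   5   9  16  29
222  89 105 122 121 114  99  93  54  11   9  11  24  41  58  62  61  49  22   6   6   0   8  18  37  56
224 113  97 112 113 109 109 109  99  60  12   1  39  72  74  77  76  66  40  12  21  30  33  46  51  52
226 107  81 106 108 107 107 108 109 101  79  36  39  69  73  69  67  60  52  54  59  62  61  62  58  59
228 111  78 106 108 108 107 109 108 108 108  95  84  68  62  59  59  62  63  66  67  65  65  64  69  80
```

Run:
```python
from h import *
ey=np.array([-.165,.986,0]);z=np.array([0,0,1.])
for pv in([499,125,165.],[505,120,165.],[508,120,160.],[503,134,165]):
    pv=np.array(pv);print(pv,'pivot',np.round(proj('top',pv)),*[(a,np.round(proj('top',pv+75*(ey*np.sin(a)+z*np.cos(a))),1)) for a in(0,.3,.5,.7,.9,1.2)])
print('knob now',[np.round(plane('top',178,217.5,h)) for h in(200,215,225,235)])
print('stick end', [np.round(plane('top',186,210,h)) for h in(165,180)])
```

```text
[499. 125. 165.] pivot [194. 221.] (0, array([187.4, 214.6])) (0.3, array([177.8, 216.3])) (0.5, array([172.3, 217.7])) (0.7, array([167.7, 219.2])) (0.9, array([164.3, 220.7])) (1.2, array([161.6, 222.9]))
[505. 120. 165.] pivot [196. 218.] (0, array([189.8, 212. ])) (0.3, array([180.3, 213.7])) (0.5, array([174.7, 215.1])) (0.7, array([170.1, 216.6])) (0.9, array([166.7, 218.1])) (1.2, array([163.9, 220.3]))
[508. 120. 160.] pivot [196. 217.] (0, array([190.4, 211.1])) (0.3, array([180.8, 212.8])) (0.5, array([175.3, 214.2])) (0.7, array([170.7, 215.7])) (0.9, array([167.3, 217.2])) (1.2, array([164.5, 219.5]))
[503 134 165] pivot [190. 219.] (0, array([183.5, 212.8])) (0.3, array([173.9, 214.5])) (0.5, array([168.4, 215.9])) (0.7, array([163.8, 217.4])) (0.9, array([160.5, 218.9])) (1.2, array([157.8, 221.1]))
knob now [array([499., 155., 200.]), array([497., 151., 215.]), array([495., 149., 225.]), array([493., 147., 235.])]
stick end [array([524., 145., 165.]), array([521., 142., 180.])]
```

apply_moves(deltas=[[[0,0,0,0,-0.02,-0.005,-1],[0,0,0,0,-0.02,-0.005,-1],[0,0,0,0,-0.02,-0.002,-1],[0,0,0,0,-0.015,0,-1],[0,0,0,0,0,0,-1],[0,0,0,0,0,0,-1]]])

```text
t: 8.65
eef_pos: [497.3, 158.1, 200.1]
tcp_rot: [[-0.987, -0.164, 0.001], [-0.164, 0.987, -0.0], [-0.001, -0.0, -1.0]]
force: [-0.4, 0.7, 1.3]
grip_width: 0.1
grip_force: 0.7
```

apply_moves(deltas=[[[0,0,0,0,0.05,0,-1],[0,0,0,0,0.15,0,-1],[0,0,0,0,0.2,0,-1],[0,0,0,0,0.2,0,-1],[0,0,0,0,0.2,-0.1,-1],[0,0,0,0,0.1,-0.1,-1],[0,0,0,0,0,0,-1]]])

```text
t: 9.23
eef_pos: [465.9, 342.7, 241.1]
tcp_rot: [[-0.984, -0.176, 0.003], [-0.175, 0.984, 0.008], [-0.004, 0.007, -1.0]]
force: [0.2, -0.5, 0.7]
grip_width: 0.3
grip_force: 0.0
```

Run:
```python
from h import *
t=np.mean([camera('top') for _ in range(4)],0);s=np.mean([camera('side') for _ in range(4)],0);np.save('t4.npy',t);np.save('s4.npy',s)
f=lambda im,k:cv2.resize(np.clip(255*(np.clip(im,0,255)/255)**.5,0,255).astype(np.uint8),None,fx=k,fy=k,interpolation=cv2.INTER_CUBIC)
c=np.zeros((600,790,3),np.uint8);c[:600,:300]=f(s[240:300,232:262],10);c[:400,310:790]=f(t[190:230,160:208],10);cv2.imwrite('pics/h.png',c)
```

```text
(no output)
```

View pics/h.png

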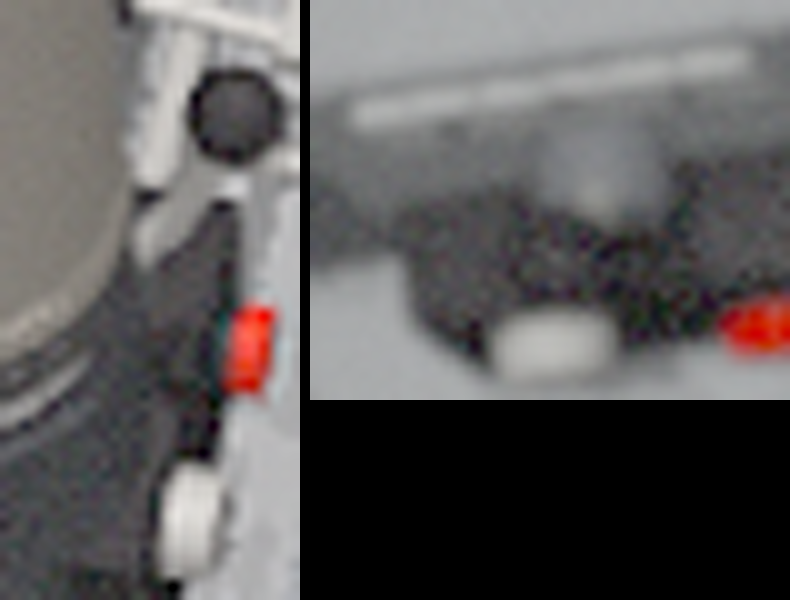

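The side view now shows the black knob clearly at (255.5,251.5), with the lever nearly upright. In the top view the knob is near (187,215).

Run:
```python
from h import *
for u in(186,187,188):print(u,*[np.round(x,1) for x in tri((255.5,251.5),(u,215))])
for z in(235,240):print(np.round(plane('side',255.5,251.5,z),1))
g=np.load('t4.npy').mean(2)
for r in range(206,226): print(r,' '.join('%3d'%x for x in g[r,174:204]))
ey=np.array([-.165,.986,0]);
# stick in side: bottom end (246.5,264.5), in top (188.7,210.5)
print(*[np.round(x,1) for x in tri((247,264.5),(188.9,210.3))])
# original stick base
print(*[np.round(x,1) for x in tri((245.5,268),(186,210))])
```

```text
186 [497.7 129.7 231.2] 3.8
187 [498.3 128.  228.8] 3.6
188 [499.  126.3 226.3] 3.4
[494.6 132.4 235. ]
[493.1 135.8 240. ]
206  46  46  50  47  48  48  45  45  45  56  60  62  68  73  73  71  67  65  58  54  46  31  28  15  20  22  27  17  22  21
207  46  47  47  43  49  45  42  38  43  54  61  64  68  74  74  71  70  64  56  53  45  36  17  15  17  17  21  22  22  20
208  42  42  41  37  30  34  29  35  38  49  59  63  68  76  81  78  68  65  56  51  45  36  22  16  12  23  22  21  23  22
209  29  31  26  28  22  23  21  23  34  49  55  56  64  78  83  76  66  59  51  51  43  31  22  16  10  20  21  21  25  25
210  27  23  17  22  23  20  13  19  27  33  40  43  52  65  72  69  57  47  42  39  37  28  18  10  20  22  22  24  26  24
211  22  25  23  22  23  21  17  13  23  19  21  21  33  44  53  52  46  31  30  28  29  21   8  12  15  25  28  21  21  25
212  19  23  24  23  24  20  16  17  20  15  17  19  12  18  25  37  32  24  21  21  25  13  10  18  18  23  29  30  28  24
213  22  24  22  25  24  16  17  11  11  18  17  18  13  16   9  18  18  11  14   9  15  14  10   9  21  25 
[... 851 characters left out ...]
   5  12  10   4   6  17  20  27
221  21  17  24  18  20  30  42  51  56  64  68  68  59  60  45  32  15   7   4   8   2   6   9   5   4   6   9  19  26  39
222  21  16   4  19  29  54  78  93 105 107 109 103  97  92  80  59  28   5   7   6   5   4  16   2   6   6  16  25  40  49
223   9   8   5  20  51  81 107 121 132 134 132 126 121 110  95  70  41  11  11   5  11   6  11  12  10  21  27  44  46  51
224  19  14   2  17  61 100 119 131 137 139 137 132 126 114  99  72  44  15  13  16  21  28  29  44  43  51  53  62  57  57
225  53  26  11  18  62 101 122 130 133 137 136 129 122 109  93  74  47  32  31  38  42  44  55  71  78  81  85  82  75  67
[519.8 135.9 173.7] 4.1
[521.1 143.9 168.5] 4.8
```

Run:
```python
from h import *
s=telemetry.get_state();print(np.round(s['joint_positions'],1))
for n,u,v in(('top',246,212.7),('side',265,230.3),('top',185.5,215.7)):print(n,np.round(plane(n,u,v,240 if u<200 else 165),1))
g=np.mean([camera('top') for _ in range(3)],0).mean(2)
# guard bar: bright ridge per column
print([(c,int(205+g[205:220,c].argmax())) for c in range(220,274,4)])
```

```text
[-43.1  19.7   8.5  78.5  -2.9  82.1  64.6]
top [520.2   1.9 165. ]
side [518.7   7.8 165. ]
top [496.4 129.2 240. ]
[(220, 206), (224, 205), (228, 214), (232, 214), (236, 213), (240, 213), (244, 212), (248, 211), (252, 211), (256, 210), (260, 210), (264, 209), (268, 208), (272, 216)]
```

apply_moves(deltas=[[[0,0,0.038,0,0,-0.06,0.06],[0,0,0.038,0,0,-0.06,0.06],[0,0,0.038,0,0,-0.06,0.06],[0,0,0.038,0,0,-0.06,0.06],[0,0,0.038,0,0,-0.06,0.06],[0,0,0.038,0,0,-0.06,0.06],[0,0,0.038,0,0,-0.06,0.06],[0,0,0,0,0,0,0.06]]])

```text
t: 10.45
eef_pos: [469.0, 334.0, 325.0]
tcp_rot: [[-0.782, 0.623, 0.004], [0.623, 0.782, 0.003], [-0.002, 0.005, -1.0]]
force: [1.0, -0.8, 1.0]
grip_width: 45.2
grip_force: 0.0
```

apply_moves(deltas=[[[0,0,0.039,0,0,0,0.06],[0,0,0.039,0,0,0,0.06],[0,0,0.039,0,0,0,0.06],[0,0,0.039,0,0,0,0.06],[0,0,0.039,0,0,0,0.06],[0,0,0.039,0,0,0,0.06],[0,0,0,0,0,0,0.06]]])

```text
t: 11.03
eef_pos: [467.6, 333.3, 321.5]
tcp_rot: [[-0.165, 0.986, -0.001], [0.986, 0.165, -0.001], [-0.001, -0.001, -1.0]]
force: [-0.8, 0.1, -0.3]
grip_width: 45.4
grip_force: 0.0
```

apply_moves(deltas=[[[0,0,0,-0.18,-0.02,0,0.06],[0,0,0,-0.19,-0.02,0,0.06],[0,0,0,-0.19,-0.02,0,0.06],[0,0,0,-0.19,-0.02,0,0.06],[0,0,0,-0.19,-0.02,0,0.06],[0,0,0,-0.19,-0.02,0,0.06],[0,0,0,-0.19,-0.02,0,0.06],[0,0,0,-0.19,-0.02,0,0.06]]])

```text
t: 11.7
eef_pos: [485.3, 28.5, 322.0]
tcp_rot: [[-0.17, 0.985, 0.0], [0.985, 0.17, 0.0], [0.0, 0.0, -1.0]]
force: [1.5, 0.3, -0.2]
grip_width: 45.4
grip_force: 0.0
```

apply_moves(deltas=[[[-0.028,0,0,-0.08,0,0,0.06],[-0.028,0,0,-0.08,0,0,0.06],[-0.028,0,0,0,0,0,0.06],[0,0,0,0,0,0,0.06]]])

```text
t: 12.03
eef_pos: [485.7, -4.1, 319.9]
tcp_rot: [[-0.165, 0.953, 0.254], [0.986, 0.159, 0.045], [0.003, 0.258, -0.966]]
force: [-0.7, -0.8, -1.3]
grip_width: 45.4
grip_force: 0.0
```

apply_moves(deltas=[[[0,0,0,0.013,-0.033,0.1,0.06],[0,0,0,0,0,0.1,0.06],[0,0,0,0,0,0.1,0.06],[0,0,0,0,0,0.1,0.06],[0,0,0,0,0,0.1,0.06],[0,0,0,0,0,0.1,0.06],[0,0,0,0,0,0,0.06]]])

```text
t: 12.62
eef_pos: [512.8, 6.4, 200.3]
tcp_rot: [[-0.169, 0.954, 0.248], [0.986, 0.164, 0.041], [-0.002, 0.252, -0.968]]
force: [-0.7, 0.7, -0.4]
grip_width: 45.3
grip_force: 0.0
```

apply_moves(deltas=[[[0,0,0,0,0,0.06,0.06],[0,0,0,0,0,0.06,0.06],[0,0,0,0,0,0.05,0.06],[0,0,0,0,0,0,0.06]]])

```text
t: 12.95
eef_pos: [523.2, 7.5, 170.5]
tcp_rot: [[-0.167, 0.953, 0.254], [0.986, 0.161, 0.042], [-0.001, 0.257, -0.966]]
force: [-0.8, -0.5, -0.9]
grip_width: 45.4
grip_force: 0.0
```

apply_moves(deltas=[[[0,0,0,0,0,0.05,0.06],[0,0,0,0,0,0.05,0.06],[0,0,0,0,0,0.02,0.06],[0,0,0,0,0,0,0.06],[0,0,0,0,0,0,0.06]]])

```text
t: 13.37
eef_pos: [530.0, 7.9, 148.5]
tcp_rot: [[-0.164, 0.952, 0.257], [0.986, 0.159, 0.043], [-0.0, 0.26, -0.966]]
force: [-0.1, -0.3, 0.3]
grip_width: 45.3
grip_force: 0.0
```

No contact, but the tool has drifted about 5 mm forward. I recentre and close on the bar.

apply_moves(deltas=[[[0,0,0,0,-0.025,0,0.06],[0,0,0,0,0,0,-0.3],[0,0,0,0,0,0,-0.5],[0,0,0,0,0,0,-0.6],[0,0,0,0,0,0,-0.7]]])

```text
t: 13.78
eef_pos: [525.6, 7.3, 147.8]
tcp_rot: [[-0.164, 0.952, 0.258], [0.986, 0.159, 0.043], [0.0, 0.262, -0.965]]
force: [0.7, 0.1, 0.1]
grip_width: 12.9
grip_force: 0.0
```

apply_moves(deltas=[[[0,0,0,0,0,0,-0.8],[0,0,0,0,0,0,-1],[0,0,0,0,0,0,-1],[0,0,0,0,0,0,-1],[0,0,0,0,0,0,-1]]])

```text
t: 14.2
eef_pos: [525.4, 7.2, 147.4]
tcp_rot: [[-0.164, 0.952, 0.257], [0.986, 0.159, 0.043], [-0.0, 0.261, -0.965]]
force: [-0.8, 0.8, -0.2]
grip_width: -0.2
grip_force: 0.0
```

The gripper closed fully and missed the bar. I check numerically where the fingertips and the bar appear in both views.

Run:
```python
from h import *
p=telemetry.get_state()['eef_pos'];R=np.array(telemetry.get_state()['tcp_rot'])
n0={'top':'t4','side':'s4'}
for n in('top','side'):
    a=np.load(n0[n]+'.npy').mean(2);b=np.mean([camera(n) for _ in range(4)],0).mean(2);np.save('now_'+n,b)
    u=np.round(proj(n,p)).astype(int);print(n,'TCP',u,'TCP-60z',np.round(proj(n,p-60*R[:,2])),'bar was',(246,212.7) if n=='top' else (265,230.3))
    for r in range(u[1]-22,u[1]+14): print(r,''.join('#' if abs(b[r,c]-a[r,c])>25 else ('+' if abs(b[r,c]-a[r,c])>12 else '.') for c in range(u[0]-35,u[0]+36)),''.join(' .:-=+*%@'[min(8,int(b[r,c]//20))] for c in range(u[0]-35,u[0]+36)))
```

```text
top TCP [244 212] TCP-60z [243. 214.] bar was (246, 212.7)
190 .......................#############+.................................. +++=::....:=+**++++++++=-..--==-:..:-====-----:::::---::-=---::::::::::
191 .......................+#####+++####+.................................. ===-:......-+**++***+++=-:.:----:...::-:::::......:=+=-.:::::::::::::::
192 ........................####+...+#++................................... ---:::.....-+*+++++++++=-..::--::.................-+*+-:.::::::::::::::
193 ........................+##..+#++.+.+.+................................ ::::::::...:=+++=====---:..::---::::.. ..........:-+**=:::::::::---::--
194 ...........................+########+.................................. :::::::.:...--------::::...:----::--:......:.:.::::=**+-::-----====-==+
195 .........................###########+.................................. :::::::::....:-::........:----------:.:::::.:::::::=**+-:-=====+++++++*
196 .........................+####+++...................................... ::::::::::..:-=-:.......::------::::..::::::::::::-=*%+=-=+++++*******%
197 .
[... 8974 characters left out ...]
.................................... **********+-**-::::-*+%*=-=+*%@@%@%***********+=@@@@@@@@@@@@@@@@@@@@@@%
244 ##########+###+........................................................ **********==@=-::::=+*%%+-++=+=+%@%+******%***++@@@@@@@@@@@@@@@@@@@@@@%
245 ##########.###+......+................................................. *********+-+@=-:::-*+*%%+-++**+=+%*+******@%*++*@@@@@@@@@@@@@@@@@@@@@@%
246 ##########.##++.....###+............................................... *********+-*%--:::=*==+*---:=++---=+******@%+=+@@@@@@@@@@@@@@@@@@@@@@@@
247 #############++.....####............................................... *********==@*--:::=+--=-.     :=+=+******%@%+++@@@@@@@@@@@@@@@@@@@@@@@@
```

The guard is still shut, and the side view puts the real fingertips about 20 mm short of the nominal TCP. That explains both this miss and the earlier pass over the knob. I reopen and go 22 mm deeper.

apply_moves(deltas=[[[0,0,0,0,0,0,0.06],[0,0,0,0,0,0,0.06],[0,0,0,0,0,0,0.06],[0,0,0,0,0,0,0.06],[0,0,0,0,0,0,0.06],[0,0,0,0,0,0,0.06]]])

```text
t: 15.1
eef_pos: [525.4, 7.2, 147.5]
tcp_rot: [[-0.164, 0.952, 0.257], [0.986, 0.159, 0.043], [0.0, 0.261, -0.965]]
force: [0.5, 0.8, 0.3]
grip_width: 45.4
grip_force: 0.0
```

apply_moves(deltas=[[[0,0,0,0,-0.005,0.03,0.06],[0,0,0,0,-0.005,0.03,0.06],[0,0,0,0,-0.005,0.03,0.06],[0,0,0,0,-0.005,0.02,0.06],[0,0,0,0,0,0,0.06],[0,0,0,0,0,0,0.06]]])

```text
t: 15.6
eef_pos: [526.8, 7.4, 124.6]
tcp_rot: [[-0.164, 0.953, 0.256], [0.986, 0.158, 0.042], [-0.0, 0.26, -0.966]]
force: [-0.0, 0.6, 0.2]
grip_width: 45.6
grip_force: 0.0
```

apply_moves(deltas=[[[0,0,0,0,0,0,-0.3],[0,0,0,0,0,0,-0.5],[0,0,0,0,0,0,-0.6],[0,0,0,0,0,0,-0.8],[0,0,0,0,0,0,-1],[0,0,0,0,0,0,-1],[0,0,0,0,0,0,-1],[0,0,0,0,0,0,-1]]])

```text
t: 16.27
eef_pos: [530.7, 8.0, 127.4]
tcp_rot: [[-0.165, 0.95, 0.264], [0.986, 0.159, 0.043], [-0.001, 0.268, -0.963]]
force: [5.5, 0.5, 0.9]
grip_width: 9.3
grip_force: 58.6
```

It grips something at 58 N, but the width is 9.3 mm against 12 mm, so the tips probably pinch above the bar's middle. I go 8 mm deeper and regrip.

apply_moves(deltas=[[[0,0,0,0,0,0,-0.2],[0,0,0,0,0,0,-0.2],[0,0,0,0,0.02,0,-0.2],[0,0,0,0,0,0,-0.2],[0,0,0,0,0,0.02,-0.2],[0,0,0,0,0,0.025,-0.2],[0,0,0,0,0,0,-0.2]]])

```text
t: 16.85
eef_pos: [532.3, 8.5, 116.0]
tcp_rot: [[-0.164, 0.953, 0.255], [0.986, 0.159, 0.042], [0.0, 0.258, -0.966]]
force: [-0.0, 0.0, -0.4]
grip_width: 34.1
grip_force: 0.0
```

apply_moves(deltas=[[[0,0,0,0,0,0,-0.5],[0,0,0,0,0,0,-0.7],[0,0,0,0,0,0,-1],[0,0,0,0,0,0,-1],[0,0,0,0,0,0,-1],[0,0,0,0,0,0,-1]]])

```text
t: 17.35
eef_pos: [533.2, 8.4, 117.5]
tcp_rot: [[-0.164, 0.952, 0.257], [0.986, 0.159, 0.043], [-0.0, 0.261, -0.965]]
force: [-0.8, -0.6, -0.4]
grip_width: 9.7
grip_force: 58.4
```

A firm grip with no side load. I raise the bar along its arc with the tool orientation fixed.

apply_moves(deltas=[[[0,0,0,0,-0.0037,-0.0296,-1],[0,0,0,0,-0.0037,-0.0296,-1],[0,0,0,0,-0.0037,-0.0296,-1],[0,0,0,0,-0.0037,-0.0296,-1],[0,0,0,0,0,0,-1]]])

```text
t: 17.77
eef_pos: [523.9, 6.9, 140.5]
tcp_rot: [[-0.164, 0.952, 0.257], [0.986, 0.158, 0.043], [0.001, 0.261, -0.965]]
force: [1.5, -0.8, -3.1]
grip_width: 9.8
grip_force: 58.6
```

apply_moves(deltas=[[[0,0,0,0,0,-0.03,-1],[0,0,0,0,0,-0.03,-1],[0,0,0,0,0,-0.03,-1],[0,0,0,0,0,-0.03,-1],[0,0,0,0,0,0,-1]]])

```text
t: 18.18
eef_pos: [517.9, 5.8, 163.8]
tcp_rot: [[-0.164, 0.952, 0.257], [0.986, 0.158, 0.043], [0.001, 0.261, -0.965]]
force: [-0.9, -0.9, -3.1]
grip_width: 9.3
grip_force: 58.5
```

apply_moves(deltas=[[[0,0,0,0,0.0041,-0.0298,-1],[0,0,0,0,0.0041,-0.0298,-1],[0,0,0,0,0.0041,-0.0298,-1],[0,0,0,0,0.0041,-0.0298,-1],[0,0,0,0,0.008,-0.0288,-1],[0,0,0,0,0.008,-0.0288,-1],[0,0,0,0,0.008,-0.0288,-1],[0,0,0,0,0.008,-0.0288,-1]]])

```text
t: 18.85
eef_pos: [514.3, 5.2, 210.5]
tcp_rot: [[-0.164, 0.953, 0.255], [0.986, 0.158, 0.042], [0.0, 0.258, -0.966]]
force: [-3.9, -2.5, -3.1]
grip_width: 9.6
grip_force: 58.4
```

apply_moves(deltas=[[[0,0,0,0,0.0116,-0.0276,-1],[0,0,0,0,0.0116,-0.0276,-1],[0,0,0,0,0.0116,-0.0276,-1],[0,0,0,0,0.0116,-0.0276,-1],[0,0,0,0,0.0152,-0.0259,-1],[0,0,0,0,0.0152,-0.0259,-1],[0,0,0,0,0.0152,-0.0259,-1],[0,0,0,0,0.0152,-0.0259,-1]]])

```text
t: 19.52
eef_pos: [521.8, 6.5, 256.6]
tcp_rot: [[-0.164, 0.954, 0.25], [0.986, 0.158, 0.042], [0.001, 0.254, -0.967]]
force: [-8.0, -3.2, -2.2]
grip_width: 9.7
grip_force: 58.5
```

apply_moves(deltas=[[[0,0,0,0,0,0,-1],[0,0,0,0,0,0,-1],[0,0,0,0,0,0,-1]]])

```text
t: 19.77
eef_pos: [521.8, 6.5, 256.8]
tcp_rot: [[-0.164, 0.954, 0.251], [0.986, 0.158, 0.043], [0.001, 0.254, -0.967]]
force: [-8.9, -2.5, -1.0]
grip_width: 9.6
grip_force: 58.7
```

apply_moves(deltas=[[[0,0,0,0,-0.007,-0.002,-1],[0,0,0,0,-0.007,-0.002,-1],[0,0,0,0,0,0,-1],[0,0,0,0,0,0,-1]]])

```text
t: 20.1
eef_pos: [522.4, 6.6, 258.1]
tcp_rot: [[-0.164, 0.952, 0.258], [0.986, 0.159, 0.043], [-0.0, 0.262, -0.965]]
force: [-1.3, -0.7, -2.7]
grip_width: 9.9
grip_force: 58.7
```

Run:
```python
from h import *
s=telemetry.get_state();print(s['eef_pos'],s['force'],s['t'])
a=np.load('s4.npy').mean(2);b=np.mean([camera('side') for _ in range(4)],0).mean(2);np.save('s5.npy',b)
T=a[245:258,249:262].astype(np.float32)
r=cv2.matchTemplate(b[235:270,240:272].astype(np.float32),T,cv2.TM_CCOEFF_NORMED);print(r.max(),np.array(cv2.minMaxLoc(r)[3])+[240,235],'was 249 245')
ex=np.array([.986,.165,0]);B=np.array([519.5,4.8,162])
for dx,dz in((0,0),(-8.3,139.8)):
  for e in(-54,0,54): print(np.round(proj('side',B+dx*ex+[0,0,dz]+e*np.array([-.165,.986,0]))),end=' ')
print()
for r in range(168,256,2): print(r,''.join(' .:-=+*%@'[min(8,int(b[r,c]//20))] for c in range(225,315)))
```

```text
[522.43439318   6.61271432 258.07053559] [-1.30751029 -0.66603649 -2.70343751] 20.1
0.862955 [249 245] was 249 245
[269. 216.] [265. 230.] [261. 245.] [272. 180.] [268. 195.] [264. 211.] 
168 @@@@@@@%%+*@%+-:=%%@@%*=:-::....:....  .. . . .. . ..       .           =@@@@@@@*++++++=++
170 @@@@%%%%*+*@%+=-=++++++-::. . ......-=   .    .    .....    .  .       +@@@@@@@@@@@@@@@%==
172 @@@%%%%**++@%=:-*@@%*+-:--:    .-=::=%= .      .    ... ..  ..  .   . :=*%%@@@@@@@@@@@@*--
174 ***%%%%=::=@%---+@@*+=-:---: .  ... :--. ..              . .           =@@@@@@@@%%%**+=@%*
176 -:::::---:=@@-::+@+-:------:.    ..   ::.   .   ... ..     . ..    .  :+@@@@@@%**%%%*=+=--
178 *****++-=%@%@%@*--------:::-:.   ..   .:-:     .        ....    . ..  ..-*%*@%=+%%%=+%%@@@
180 *****----+%%%%*----=-=+-::-:-:.    ... :::  . .     . . . .  ..    ...:..... :+++*+*%%%@@@
182 ***+=:::-=+======-::.:-:::::-+=    ..  .      -+-:  .    .   .:-==-:..:::..:.-*+++**%%@@@@
184 =:-=%@%%%%@@@@@@@@@@@@%*=:::=@@@: .    ..    :*@%=+.     ..:::.   .:.:..    .:-==**++**%%%
186 *@%%%@%%%@@@@@@@@@@@@@@%%%%%+-:: .    ...   .-+==+=  
[... 2567 characters left out ...]
@@@@@@@%@@@@@@@@@@%+%@@@%@@@@@@@@@@
242 *************+:+@:::::-++*%*=+++*****************++%@@@@@@@@%%@@@@@@@@@%@%=@@%%@@@@@@@@@@@
244 ************+-=%=-::::=+*%+:-*++*****************++@@@@@@@@%@@@@@@@@@@%@@%+@@%*@@@@@@@@@@@
246 ************+-*%--:::=+=---:--:-=************@%+=+@@@@@@@@%@@@@@@@@@@%@@@@*@@%*@@@@@@@@@@@
248 ***********+-+@-:-:::---=-:    .  :*%******+%@**=+@@@@@@@%@@@@@@@@@@%%%@%%%%%%@@@@@@@@@@@@
250 ***********==%*:.-::--=--:   ....  .----=*+======%@@@@@@%@@@@@@@@@@%%%*@%:---=%@@@@@@@@@@@
252 **********+-*@---::---*%-.      .  :===-=--=+=--+@@@@@@%%@@@@@@@%%%%@*+@@*=-=*@@%@@@@@@@@@
254 *********+:=%---::::-+%*--.       .--=----=+=---==+@@@@@@@@@@@@%%%@%@%:-*%%@@@%=+@@@@@@@@@
```

```bash
python3 -c "
from workcell import order
print(order.hand_in())"
```

```text
the job is handed in; nothing more can be done
None
```

I put the lever upright first (within about 0.05 rad of neutral by my image measurements). The guard is now held at about 45 degrees with a firm grip on its bar, nothing on the bench was deliberately touched though I did not re-check those items, and the job was handed in at about 20 s.

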